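# Close the wheeled tool case and draw out its tow handle

## Robot

A 6-joint arm with a two-finger parallel gripper is mounted at the origin on the work surface. World frame = base frame: x ahead of the robot, y to its left, z up, the work surface at z = 0. Lengths are in mm, angles in degrees, forces in N, time in s.
With the tool pointing down it reaches from about 300 to 850 mm from the base axis. Payload 4.2 kg.
Tool frame: the origin (TCP) lies on the centre line of the jaws, within the pads' length; the fingertips stand 8 mm ahead of it and the grasp point (between the pads) lies 11 mm behind it; z points along the fingers, y is the line along which they close (so a half turn about z gives the same grasp; the last joint's range is limited). The gripper opens to 91 mm and grips with 3 to 60 N. Pads are 32 mm wide; open, the fingers measure 118 mm over their backs; the gripper's body (76 mm by 178 mm) begins 60 mm behind the grasp point.
Start: joints at [-76.834, 18.312, 89.639, -0, 72.044, -1.146], TCP at [142.148, -557.168, 221.976] pointing down, gripper open.
Joint ranges: [-177.97, 177.97], [-48.28, 115.42], [12.27, 149.76], [-77.06, 257.06], [2.81, 150.46], [-146.56, 146.56]. Speed limits (degrees/s): [147.25, 147.25, 180, 180, 180, 180].

## Interface

Orientations are given as [roll, pitch, yaw] about the fixed x, y, z axes, in that order (R = Rz(yaw) Ry(pitch) Rx(roll)).
In Python, from workcell import telemetry, eyes, ticket gives the robot as it stands. The module is installed in compiled form; this text tells all that it offers.
- The arm moves only by the shell command python3 -m crank 'ROWS' [OPENING] [FORCE]. ROWS is JSON, a list of rows, each an object of numbers: "dx", "dy", "dz": the shift along the world's x, y, z normalised to -1 to 1, where 1 is 80 cm; "yaw": the turn about the world's z normalised to -1 to 1, where 1 is 5 degrees. A call has 1 to 10 rows; each row shifts and turns the commanded pose from where the row before left it; what a row does not reach is not made up. A row lasts 1/8 s, in which the tool goes at most 62.5 mm and 10.7 degrees, less where a joint would pass 70% of its speed; a pose out of reach is approached as far as the arm can. A call with a number of a shift or a turn outside -1 to 1 is refused whole. A call with a gripper value outside its range is refused whole. OPENING is the opening, from 0 (shut) to 1 (fully open), set as the call begins (- or left out, the last holds). The fingers move at their own pace and stop on an object; FORCE is the grip in N (left out, the last holds). Time passes only in rows, so rows that do not move let the fingers close. It gives the time, the measured TCP pose, the force, the opening and the grip force at its end, in the units of the state.
- telemetry.state(): the state, without advancing time (a new reading comes with each control period).
- eyes.grab_frame(name): name is "scene" or "top"; returns the picture (400x640x3 uint8, red, green, blue); there is no depth.
- eyes.calibration(name): a dict with "camera_matrix" (3x3 intrinsics, pixels), "world_from_camera" (4x4, takes a point from camera to world coordinates). Camera axes: x right, y down, z forward; pixel columns grow to the right and rows downward; lengths in mm; the calibration is good to about 2 mm. A picture is of the moment at which its call begins. calibration takes no time and is no camera call.
- ticket.job_done(): hands the job in; it is judged then, once.
The state is a dict: "time_s": time; "qpos": joint angles; "qvel": joint speeds; "effort": joint torques, N m; "ee_pos": TCP position; "ee_rot": TCP orientation; "force": force on the tool from outside, world axes, zero at the start; "torque": the same for the moment, N m; "gripper_width": finger opening in mm; "gripper_force": force on a finger pad.
Only numpy, scipy, OpenCV 4.12 (cv2) and the standard library are available. Lean on these libraries where they do the work, as an engineer would, in place of code of your own. Each camera call takes 0.05 s, during which the arm holds its last target. There are 200 camera calls.

## Task

The wheeled tool case lying on the desk is packed: press its lid down until it snaps fully shut. Then take hold of the tow handle's grip so that its push button is squeezed in, draw the handle straight out past the first stop to the second stop, all the way out, and finish there still holding the grip, ready to wheel the case away. Leave the other things on the desk where they are.

Things in the scene. Friction and masses are not known exactly. Their poses are not given: they have to be found in the camera images.
- case: Grey plastic tool case with aluminium edges, 270 mm along its x, 400 mm along its y, 92 mm high with the lid shut (body 66 mm, lid 26 mm), lying on its back on the desk; heavy and does not shift. Origin at the centre of its underside, z up. Its front long side faces -x, the lid is hinged on the +x long side, the tow handle is at its -y end and draws out towards -y, the wheels are at the +y end.
- lid (a joint): Angle of the lid in rad: 0 is fully shut, it grows as the lid opens (starts about 0.45 to 0.85). Friction stays keep the lid wherever it is left; pushing it down near the front edge takes about 1 to 4 N, and about 5 N more over the last 10 mm, where the snap lock in the middle of the front edge clicks.
- lid_press (a point): Point on the lid's outer (top) face, in the middle of its length and 30 mm in from its front edge: a good place to push it shut. It is 240 mm from the hinge line along the lid and 26 mm out from the plane of the lid's rim; with the lid shut it lies 92 mm above the desk. The z axis here is the lid's outward normal.
- lid_hinge (a point): Point on the hinge line (which runs along the case's y), in the middle of the far long side, 66 mm above the desk.
- grip: Black moulded grip bar of the tow handle, 150 mm along the case's x, 26 mm thick along the case's y, 34 mm high, origin at its centre, 52 mm above the desk; axes as the case's. It stands on two 12 mm tubes, 100 mm apart, that slide into the end of the case. With the handle in there is a 52 mm gap between the bar and the case's end wall (92 mm high with the lid shut), so a finger fits behind the middle of the bar.
- button_face (a point): Outer face of the push button, grey, 34 mm wide and 14 mm high, in the middle of the bar's outer (-y) side and 4.5 mm proud of it: bar and button together are 30.5 mm thick.
- tow_button (a joint): Travel of the push button in m: 0 is out, 0.0045 is flush with the bar; it is pushed towards the case's +y against a spring (4 to 9 N). The handle is latched at each stop unless the button is in by more than 0.003.
- tow_handle (a joint): How far the handle is drawn out in m: 0 is fully in, first stop at 0.09, second stop at 0.18, where the tubes come up against their end (0.183). With the button squeezed it slides with about 2 to 4 N and passes the first stop; let go between stops, the button springs out and latches at the next one.
- faucet_mid (a point): Bystander: chrome faucet head standing on its 52 mm flange, 78 mm high, with a short spout; the point is 30 mm up on its axis.
- vial_mid (a point): Bystander: yellow plastic level vial housing, 80 x 24 x 26 mm, point at its centre.
- bearing_mid (a point): Bystander: steel bearing ring, 72 mm across and 17 mm high, lying flat, point at its centre.

How it is judged (in metres and radians):
On the way, in this order (a step that is already met when the one before it is completed fails the run):
1. the lid is snapped fully shut with the tow handle still in (value of joint lid below 0.012 rad and value of joint tow_handle below 0.02 m), for 0.2 s.
2. the button is squeezed in by the fingers and the handle begins to come out (value of joint tow_button above 0.0025 m and value of joint tow_handle above 0.02 m and contact force between the fingers and grip above 2 N).
3. the handle is out at its second stop (value of joint tow_handle above 0.174 m), for 0.2 s.
At the end, for the whole second after the job is handed in: The lid is snapped shut (within 0.012 rad, 3 mm at its front edge), the tow handle is out at its second stop (at least 174 mm of 180 mm) and at rest, and the fingers are still holding its grip (contact force over 3 N) (value of joint lid below 0.012 rad and value of joint tow_handle above 0.174 m and velocity of joint tow_handle between -0.01 and 0.01 m/s and contact force between the fingers and grip above 3 N); the arm keeps its last pose, push and grip.
It fails at once if one of the other things on the desk is shifted more than 25 mm or knocked over (distance of any of faucet_mid, vial_mid, bearing_mid from where it was at the start of the episode above 0.025 m or angle between faucet_mid's own z axis and vertical above 0.5 rad).
It also fails if it takes over 48 s, if anything falls off the work surface, if the arm or the gripper's body presses on something with over 40 N, if the wrist force passes 120 N, or if a joint passes its speed limit or range.

## Working session

There is one attempt and no reset: what is moved stays moved. The work goes in short steps, Python scripts to look and compute and a shell command to move; the robot and the scene stay as the last step left them, time stands still between calls to the robot, and variables do not carry over. Pictures are saved under pics/ and viewed, at most 10 in all, crops included, and the job is handed in when it is done.

```bash
mkdir -p pics; python3 - <<'E'
from workcell import telemetry, eyes
import cv2,numpy as np
for n in("scene","top"):
    f=eyes.grab_frame(n); cv2.imwrite(f"pics/{n}0.png",cv2.cvtColor(f,cv2.COLOR_RGB2BGR))
    c=eyes.calibration(n); print(n,np.round(c["camera_matrix"],1).tolist(),np.round(c["world_from_camera"],3).tolist())
s=telemetry.state();print(s)
E
```

```text
scene [[412.2, 0.0, 328.9], [0.0, 412.2, 197.3], [0.0, 0.0, 1.0]] [[-0.647, 0.616, -0.448, 1086.544], [0.762, 0.534, -0.366, 359.304], [0.014, -0.578, -0.816, 1058.29], [0.0, 0.0, 0.0, 1.0]]
top [[464.6, 0.0, 321.2], [0.0, 464.6, 199.3], [0.0, 0.0, 1.0]] [[0.027, -0.993, 0.114, 409.573], [-0.999, -0.025, 0.02, -68.294], [-0.017, -0.115, -0.993, 1339.027], [0.0, 0.0, 0.0, 1.0]]
{'time_s': 0.1, 'qpos': array([-7.68340090e+01,  1.83489299e+01,  8.96983042e+01, -1.30333718e-03,
        7.20429498e+01, -1.14651795e+00]), 'qvel': array([-0.14165432,  0.01124749, -0.17012035, -0.18632768,  0.10449586,
       -0.06859635]), 'effort': array([ 5.18618090e-04, -4.13330984e+01, -2.32510829e+01,  7.29325879e-02,
        4.22035041e-02, -5.80850883e-05]), 'ee_pos': array([ 142.03770514, -556.7440494 ,  221.20232552]), 'ee_rot': array([-1.79909809e+02, -5.65538645e-04,  1.43129113e+01]), 'force': array([ 0.21580115, -0.11781949,  0.3304037 ]), 'torque': array([-0.00536834, -0.02518907, -0.01228254]), 'gripper_force': 0.0, 'gripper_width': 91.36560836736774}
```

View pics/scene0.png

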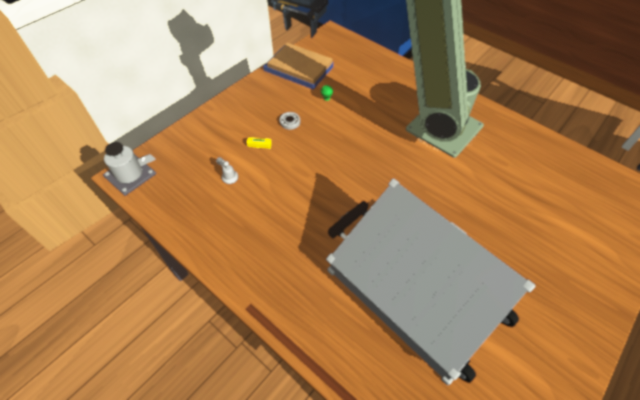

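View pics/top0.png

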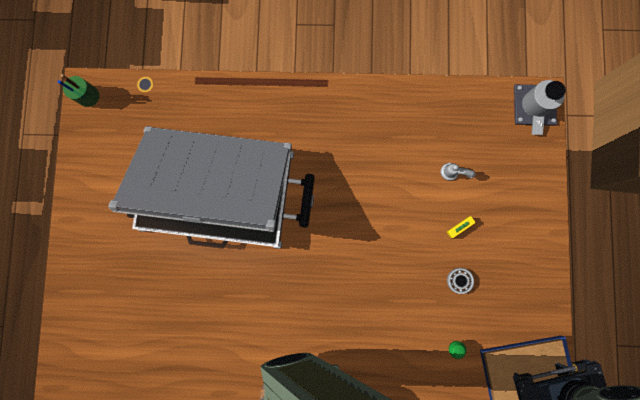

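```bash
cat > h.py <<'E'
from workcell import telemetry, eyes
import cv2,numpy as np
from scipy.optimize import least_squares
def ray(n,uv):
    c=eyes.calibration(n);T=np.array(c["world_from_camera"]);d=T[:3,:3]@np.linalg.inv(c["camera_matrix"])@[*uv,1];return T[:3,3],d
def onz(n,uv,z):
    o,d=ray(n,uv);return (o+d*(z-o[2])/d[2])
def grip(n,box,z=69,name=None):
    f=eyes.grab_frame(n)
    if name: cv2.imwrite(f"pics/{name}.png",cv2.cvtColor(f,cv2.COLOR_RGB2BGR))
    x0,y0,x1,y1=box;m=(f[y0:y1,x0:x1].max(2)<45).astype(np.uint8)
    k,l,st,_=cv2.connectedComponentsWithStats(m);i=1+np.argmax(st[1:,4])
    p=np.argwhere(l==i)[:,::-1].astype(np.float32)+[x0,y0]
    w=np.array([onz(n,q,z)[:2] for q in p],np.float32)
    return st[i],cv2.minAreaRect(w)
E
python3 - <<'E'
from h import *
print(grip("top",(290,165,325,235)))
for q in((133,227),(280,245)): print("bodyfront",onz("top",q,66))
print("grip yaw ends",onz("top",(309,176),69),onz("top",(304,225),69))
# lid corner points (top view / scene view) triangulated
for n,a,b in(("front -y",(271,228),(331,260)),("front-y alt",(271,228),(395,184)),("hinge -y",(290,146),(331,260)),("front +y",(113,209),(530,287)),("hinge +y",(148,130),(452,376))):
    o,d=ray("top",a);p,e=ray("scene",b)
    s=np.linalg.lstsq(np.c_[d,-e],p-o,rcond=None)[0]
    print(n,((o+s[0]*d+p+s[1]*e)/2).round(),np.linalg.norm(o+s[0]*d-p-s[1]*e).round(1))
E
```

```text
(array([  6,   9,  18,  54, 529], dtype=int32), ((552.5997314453125, 2.99298095703125), (34.969032287597656, 148.30946350097656), 84.42162322998047))
bodyfront [465.82444095 474.92811704  66.        ]
bodyfront [427.37370526  66.97576718  66.        ]
grip yaw ends [619.56143788  -6.63881382  69.        ] [483.53859668   2.93929336  69.        ]
front -y [ 547.   53. -136.] 184.2
front-y alt [467.  77. 197.] 0.0
hinge -y [699.  51.  76.] 7.2
front +y [504. 473. 194.] 1.2
hinge +y [739. 448.  74.] 3.2
```

The top view shows the case (lid open about 0.48 rad) with its grip at about pixel (306,200). The faucet (450,172), vial (461,227) and bearing (460,281) sit well to the right. The case yaw is about -5.5°, and the press point is near (507,270,200).

```bash
python3 -m crank '[{"dx":0.031,"dy":0.05,"dz":0.009,"yaw":-0.4},{"dx":0.031,"dy":0.05,"dz":0.009,"yaw":-0.4},{"dx":0.031,"dy":0.05,"dz":0.009,"yaw":-0.4},{"dx":0.031,"dy":0.05,"dz":0.009,"yaw":-0.4},{"dx":0.031,"dy":0.05,"dz":0.009,"yaw":-0.4},{"dx":0.031,"dy":0.05,"dz":0.009,"yaw":-0.4},{"dx":0.031,"dy":0.05,"dz":0.009,"yaw":-0.4},{"dx":0.031,"dy":0.05,"dz":0.009,"yaw":-0.4},{"dx":0.031,"dy":0.05,"dz":0.009,"yaw":-0.4},{"dx":0.031,"dy":0.05,"dz":0.009,"yaw":-0.4}]' 0 10
python3 -m crank '[{"dx":0.0145,"dy":0.053},{"dx":0.0145,"dy":0.053},{"dx":0.0145,"dy":0.053},{"dx":0.0145,"dy":0.053},{"dx":0.0145,"dy":0.053},{"dx":0.0145,"dy":0.053},{"dx":0.0145,"dy":0.053},{"dx":0.0145,"dy":0.053},{"dx":0.0145,"dy":0.053},{"dx":0,"dy":0.053}]'
```

```text
time_s: 1.4
ee_pos: [390.6, -155.7, 294.1]
ee_rot: [180.0, 0.0, -5.8]
force: [0.8, -0.0, -0.2]
gripper_width: 0.6
gripper_force: 0.0validation failed for argument at $[0]...
```

```bash
python3 -m crank '[{"dx":0.0145,"dy":0.053,"dz":0,"yaw":0},{"dx":0.0145,"dy":0.053,"dz":0,"yaw":0},{"dx":0.0145,"dy":0.053,"dz":0,"yaw":0},{"dx":0.0145,"dy":0.053,"dz":0,"yaw":0},{"dx":0.0145,"dy":0.053,"dz":0,"yaw":0},{"dx":0.0145,"dy":0.053,"dz":0,"yaw":0},{"dx":0.0145,"dy":0.053,"dz":0,"yaw":0},{"dx":0.0145,"dy":0.053,"dz":0,"yaw":0},{"dx":0.0145,"dy":0.053,"dz":0,"yaw":0},{"dx":0,"dy":0.053,"dz":0,"yaw":0}]'
```

```text
time_s: 2.65
ee_pos: [494.9, 268.3, 293.3]
ee_rot: [180.0, 0.0, -5.7]
force: [1.0, -0.4, -0.5]
gripper_width: 0.6
gripper_force: 0.0
```

```bash
python3 -m crank '[{"dx":0.015,"dy":0,"dz":-0.05,"yaw":0},{"dx":0,"dy":0,"dz":-0.04,"yaw":0},{"dx":-0.003,"dy":0,"dz":-0.025,"yaw":0},{"dx":-0.007,"dy":0,"dz":-0.025,"yaw":0},{"dx":-0.007,"dy":0,"dz":-0.025,"yaw":0}]'
```

```text
time_s: 3.28
ee_pos: [492.5, 267.0, 161.4]
ee_rot: [-180.0, 0.0, -5.7]
force: [-1.2, 1.0, 2.1]
gripper_width: 0.8
gripper_force: 1.0
```

```bash
python3 -m crank '[{"dx":-0.007,"dy":0,"dz":-0.02,"yaw":0},{"dx":-0.006,"dy":0,"dz":-0.02,"yaw":0},{"dx":-0.004,"dy":0,"dz":-0.015,"yaw":0},{"dx":-0.002,"dy":0,"dz":-0.01,"yaw":0},{"dx":0,"dy":0,"dz":-0.006,"yaw":0},{"dx":0,"dy":0,"dz":-0.004,"yaw":0},{"dx":0,"dy":0,"dz":0,"yaw":0}]'
```

```text
time_s: 4.15
ee_pos: [477.4, 266.6, 101.8]
ee_rot: [180.0, 0.0, -5.7]
force: [-1.1, -0.3, 0.2]
gripper_width: 0.6
gripper_force: 0.0
```

```bash
python3 -m crank '[{"dx":0,"dy":0,"dz":-0.004,"yaw":0},{"dx":0,"dy":0,"dz":-0.003,"yaw":0},{"dx":0,"dy":0,"dz":0,"yaw":0},{"dx":0,"dy":0,"dz":0,"yaw":0}]'
```

```text
time_s: 4.65
ee_pos: [478.0, 266.9, 100.1]
ee_rot: [-180.0, -0.1, -5.7]
force: [-6.1, -3.5, 24.6]
gripper_width: 0.5
gripper_force: 12.1
```

```bash
python3 -m crank '[{"dx":0,"dy":0,"dz":0.05,"yaw":0},{"dx":-0.011,"dy":-0.056,"dz":0.05,"yaw":0},{"dx":-0.011,"dy":-0.06,"dz":0.03,"yaw":0},{"dx":-0.011,"dy":-0.06,"dz":0,"yaw":0},{"dx":-0.011,"dy":-0.06,"dz":0,"yaw":0},{"dx":-0.011,"dy":-0.06,"dz":0,"yaw":0},{"dx":-0.011,"dy":-0.06,"dz":0,"yaw":0},{"dx":-0.011,"dy":-0.06,"dz":0,"yaw":0},{"dx":-0.011,"dy":-0.06,"dz":0,"yaw":0},{"dx":0,"dy":0,"dz":0,"yaw":0}]' 0.75
python3 - <<'E'
from h import *
print(grip("top",(290,165,325,235),69,"top1"))
f=eyes.grab_frame("scene");cv2.imwrite("pics/scene1.png",cv2.cvtColor(f,cv2.COLOR_RGB2BGR))
a=cv2.imread("pics/top1.png")[110:260,100:330];b=cv2.imread("pics/scene1.png")[150:390,300:560]
cv2.imwrite("pics/crop1.png",np.hstack([cv2.resize(a,(460,300)),cv2.resize(b,(325,300))]))
E
```

```text
time_s: 5.9
ee_pos: [406.7, -116.5, 200.2]
ee_rot: [180.0, 0.0, -6.0]
force: [0.4, 0.3, -0.5]
gripper_width: 68.3
gripper_force: 0.0
(array([  6,   9,  18,  54, 531], dtype=int32), ((552.46923828125, 1.926767349243164), (36.7624626159668, 148.29827880859375), 84.61016082763672))
```

View pics/crop1.png

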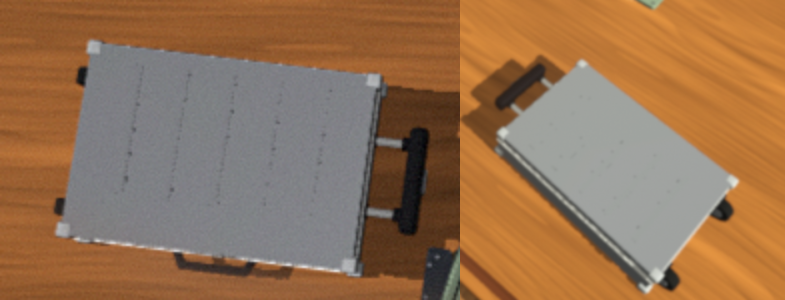

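The lid looks flush, with grip centre at about (552, 2) mm and crop pixel (412,180). Next I move over it and descend.

```bash
python3 -m crank '[{"dx":0.0455,"dy":0.0364,"dz":0,"yaw":0},{"dx":0.0455,"dy":0.0364,"dz":0,"yaw":0},{"dx":0.0455,"dy":0.0364,"dz":0,"yaw":0},{"dx":0.0455,"dy":0.0364,"dz":0,"yaw":0},{"dx":0,"dy":0,"dz":-0.05,"yaw":0},{"dx":0,"dy":0,"dz":-0.05,"yaw":0},{"dx":0,"dy":0,"dz":-0.03,"yaw":0},{"dx":0,"dy":0,"dz":0,"yaw":0}]' 0.75
python3 - <<'E'
from h import *
f=eyes.grab_frame("scene");cv2.imwrite("pics/scene2.png",cv2.resize(cv2.cvtColor(f,cv2.COLOR_RGB2BGR)[140:300,270:480],(780,594)))
E
```

```text
time_s: 7.0
ee_pos: [551.4, 4.2, 94.4]
ee_rot: [180.0, 0.3, -5.6]
force: [-0.4, -0.1, 0.6]
gripper_width: 68.3
gripper_force: 0.0
```

View pics/scene2.png

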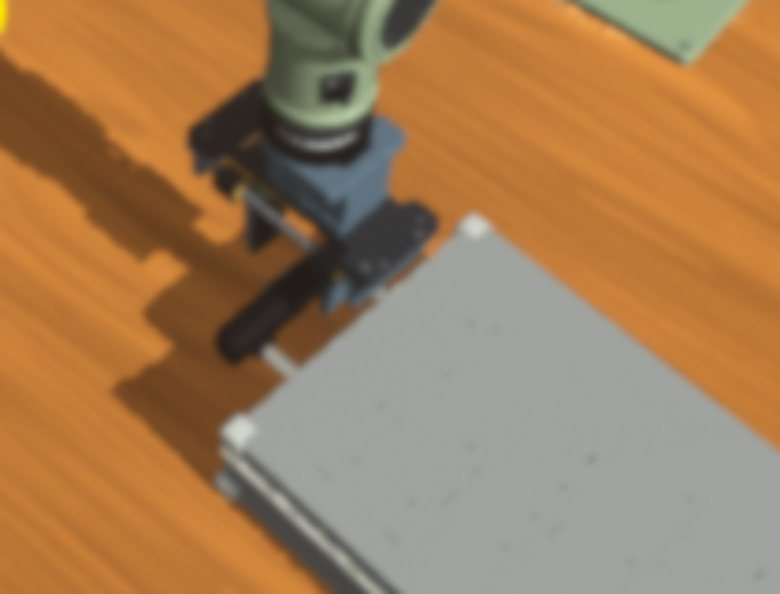

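The fingers straddle the bar: one at picture (345,290) in the gap, the other outside at (260,230). I descend and close.

```bash
python3 -m crank '[{"dx":0,"dy":-0.002,"dz":-0.025,"yaw":0},{"dx":0,"dy":0,"dz":-0.025,"yaw":0},{"dx":0,"dy":0,"dz":-0.015,"yaw":0},{"dx":0,"dy":0,"dz":0,"yaw":0}]'
python3 -m crank '[{"dx":0,"dy":0,"dz":0,"yaw":0},{"dx":0,"dy":0,"dz":0,"yaw":0},{"dx":0,"dy":0,"dz":0,"yaw":0},{"dx":0,"dy":0,"dz":0,"yaw":0},{"dx":0,"dy":0,"dz":0,"yaw":0}]' 0 30
```

```text
time_s: 7.55
ee_pos: [553.1, 1.2, 44.6]
ee_rot: [180.0, 0.0, -5.7]
force: [1.1, 0.3, -0.2]
gripper_width: 68.5
gripper_force: 0.0
time_s: 8.18
ee_pos: [553.0, 0.0, 44.7]
ee_rot: [179.9, -0.0, -5.6]
force: [-0.7, -3.4, 2.5]
gripper_width: 25.9
gripper_force: 30.0
```

Width 25.9 mm means the button is squeezed flush. Now I draw along -y of the case.

```bash
python3 -m crank '[{"dx":-0.0012,"dy":-0.0125,"dz":0,"yaw":0},{"dx":-0.0024,"dy":-0.025,"dz":0,"yaw":0},{"dx":-0.0024,"dy":-0.025,"dz":0,"yaw":0},{"dx":-0.0024,"dy":-0.025,"dz":0,"yaw":0},{"dx":-0.0024,"dy":-0.025,"dz":0,"yaw":0},{"dx":-0.0024,"dy":-0.025,"dz":0,"yaw":0},{"dx":-0.0024,"dy":-0.025,"dz":0,"yaw":0},{"dx":0,"dy":0,"dz":0,"yaw":0}]'
```

```text
time_s: 9.18
ee_pos: [540.2, -132.1, 44.7]
ee_rot: [179.9, -0.0, -5.7]
force: [-1.1, -2.6, 5.2]
gripper_width: 25.7
gripper_force: 30.0
```

```bash
python3 -m crank '[{"dx":-0.0024,"dy":-0.025,"dz":0,"yaw":0},{"dx":-0.0024,"dy":-0.025,"dz":0,"yaw":0},{"dx":-0.0012,"dy":-0.0125,"dz":0,"yaw":0},{"dx":0,"dy":-0.003,"dz":0,"yaw":0},{"dx":0,"dy":0,"dz":0,"yaw":0},{"dx":0,"dy":0,"dz":0,"yaw":0}]'
python3 - <<'E'
from h import *
f=eyes.grab_frame("scene");cv2.imwrite("pics/scene3.png",cv2.resize(cv2.cvtColor(f,cv2.COLOR_RGB2BGR)[90:290,230:500],(780,578)))
E
```

```text
time_s: 9.93
ee_pos: [535.3, -182.1, 44.6]
ee_rot: [-180.0, 0.0, -5.7]
force: [-0.9, 3.0, 4.8]
gripper_width: 25.9
gripper_force: 30.0
```

View pics/scene3.png

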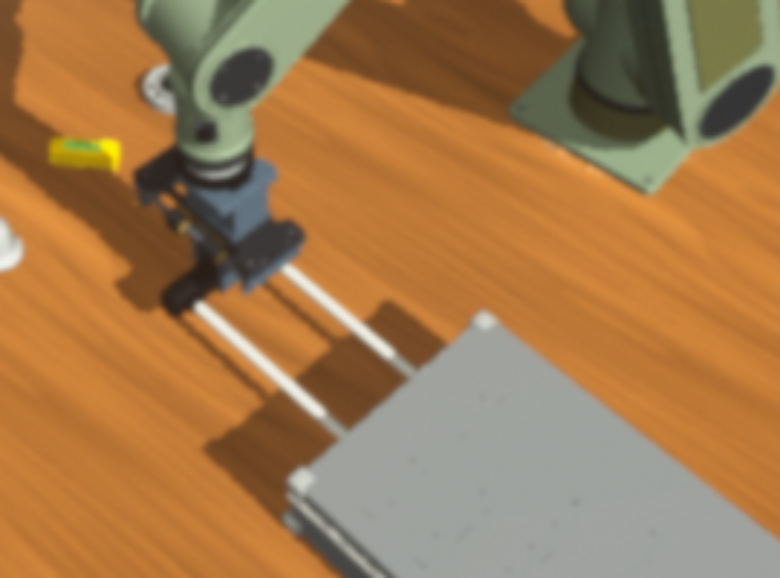

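The handle is out with both tubes showing (picture 200,305 to 345,435), the grip held and the lid shut. I nudge slightly outward to confirm it is against the end.

```bash
python3 -m crank '[{"dx":0,"dy":-0.0025,"dz":0,"yaw":0},{"dx":0,"dy":0,"dz":0,"yaw":0},{"dx":0,"dy":0,"dz":0,"yaw":0},{"dx":0,"dy":0,"dz":0,"yaw":0}]'
```

```text
time_s: 10.48
ee_pos: [535.3, -182.2, 44.6]
ee_rot: [-179.8, 0.0, -5.7]
force: [0.4, 10.5, 6.5]
gripper_width: 25.8
gripper_force: 30.0
```

The extra push stopped at 10.5 N with no movement, so the handle is at its end stop.

```bash
python3 -c "
from workcell import ticket;print(ticket.job_done())"
```

```text
the job is handed in; nothing more can be done
None
```

I handed the job in at about 10.5 s: the lid was pressed shut, the handle is drawn out about 183 mm against its end stop with the grip still held at 30 N, and the arm went nowhere near the other things; no verdict was returned.

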